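# Set the filter selector of a bench photometer under its flip-up cover

### The arm

A 7-joint arm with a two-finger parallel gripper is mounted at the origin on a cart in front of the work surface, level with it; the furniture and walls round the work are solid. World frame = base frame: x ahead of the robot, y to its left, z up, the work surface at z = 0. Lengths are in m, angles in rad, forces in N, time in s.
With the tool pointing down it reaches from about 0.4 to 0.875 m from the base axis. Payload 6.5 kg.
Tool frame: the origin (TCP) lies at the very end of the fingers, on their centre line; the grasp point (between the pads) lies 19 mm behind it; z points along the fingers, x is the direction in which the jaws open and shut, and the axes are right-handed (so a half turn about z gives the same grasp; the last joint's range is limited). The gripper opens to 85 mm and grips with 20 to 120 N. Pads are 22 mm wide; open, the fingers measure 114 mm over their backs; the gripper's body (76 mm by 85 mm) begins 54 mm behind the grasp point. The pads swing forward as they close: fully open they stand 13 mm farther back than shut.
Start: joints at [1.063, 0.536, -0.004, 1.538, 0.003, 1.067, -0.071], TCP at [0.278, -0.588, 0.192] pointing down, gripper open.
Joint ranges: [-2.7, 2.7], [-0.37, 2.16], [-1.27, 1.26], [0.24, 2.4], [-1.31, 4.45], [0.19, 1.91], [-2.76, 2.76]. Speed limits (rad/s): [2.39, 2.39, 3.14, 3.14, 3.14, 3.14, 3.14].

### API

Orientations are given as a unit quaternion [w, x, y, z].
In Python, from station import ctrl, claw, readout, optics gives the robot as it stands. The module is installed in compiled form; this text tells all that it offers. Calls block until the motion is done:
- ctrl.move_to(position, orientation): joint-space move of the TCP to a pose.
- ctrl.move_straight(position, max_speed=0.15, ori=None): straight line of the TCP; ori=None keeps the orientation; max_speed is the mean speed in m/s.
- ctrl.goto_joints(angles): joint-space move.
- claw.gripper_to(opening): opening from 0.0 (shut) to 1.0 (fully open); the grip force is fixed at half the most; returns when the fingers have stopped.
- ctrl.hold(seconds).
- ctrl.solve_ik(position, orientation): joint angles nearest the present ones, or None.
- readout.read_state(): the state.
- optics.read_camera(name): name is "scene" or "top" or "wrist"; returns (picture, depth): 400x640x3 uint8, red, green, blue; 400x640 float32, m along the optical axis (not along the pixel's ray), 0 where there is no reading.
- optics.get_calibration(name): a dict with "fov_y" (degrees; the focal length in pixels is half the picture's height over the tangent of half this angle, whatever the lens; pixels are square), "cx", "cy" (the principal point, pixels), "R" (3x3) and "t" (3): a world point X has camera coordinates R X + t. Camera axes: x right, y down, z forward; pixel columns grow to the right and rows downward; lengths in m; the calibration is good to about 2 mm. A picture is of the moment at which its call begins: read the wrist's pose just before it. get_calibration takes no time and is no camera call; for the wrist camera it gives the pose at the moment of the call.
A pose or a line that the arm cannot do raises ctrl.Unreachable and nothing moves.
- ctrl.job_done(): hands the job in, once; it reports no verdict.
Trained networks look in the newest picture that a camera, given by its name, has taken for a name from the list of things; names that differ only in an ending like _2 or _b are one class to them, and where a whole thing is asked for, a point or a joint stands for the part that bears it (a point fixed in the world has none). Each returns a list of dicts, best first, with "score" (0 to 1); they miss things now and then, are a little off and sometimes report something else, mostly with a low value. They report only what shows in the picture. A call takes as long as a camera call. They do not tell look-alikes from the thing itself.
- optics.search_frame(camera, query): "at" ([x, y, z] in m, in the coordinates of the camera as it stood for that picture, good to about 4 mm: the middle of the surface that is visible of it).
- optics.silhouettes(camera, query): "mask" (400x640 bool, what is visible of it).
- optics.landmark_of(camera, query): "at" ([x, y, z] in m, in the coordinates of the camera as it stood for that picture, good to about 4 mm: a listed point, or the origin of a listed thing).
The state is a dict: "time_s": time; "q": joint angles; "joint_vel": joint speeds; "joint_efforts": joint torques, N m; "eef_pos": TCP position; "tcp_rot": TCP orientation; "ft_force": force on the tool from outside, world axes, zero at the start; "moment": the same for the moment, N m; "grip_width": opening from 0.0 (shut) to 1.0 (fully open).
Only numpy, scipy, OpenCV 4.12 (cv2) and the standard library are available. Lean on these libraries where they do the work, as an engineer would, in place of code of your own. Each camera call takes 0.05 s, during which the arm holds its last target.

### The job

Get the bench photometer ready for my next sample: take the Petri dish off its dark cover and set it down flat on the free bench, swing the cover up by its front tab until it falls back and stays open on its own, then turn the black filter selector inside until its white pointer clicks in at the green mark. Leave the cover standing open for me to load the sample, and do not shift or tip the beaker, the bottles or the carton standing round it.

Things in the scene. Friction and masses are not known exactly. Their poses are not given: they have to be found in the camera images.
- photometer_base (a point): Centre of the underside of the photometer, a cream instrument fixed on the bench, 244 mm deep (x), 180 mm wide (y); flat deck 55 mm above the bench; its front 62 mm (keypad) slopes down to 30 mm. Own axes: x to its back, where the hinge is, y to its left, z up; the keypad edge, at x = -122 mm, faces roughly the robot.
- cover (a joint): Angle of the charcoal cover, a hollow hood 160 mm deep, 160 mm wide, 34 mm high on the deck: 0 closed (top 91 mm above the bench), swings up about its back edge, stop at 2.0 rad. 0.32 kg, hardly any hinge friction: before its balance point at about 1.3 rad it falls shut, beyond it it falls open against the stop and stays.
- cover_hinge (a point): Point on the cover's hinge axis, half-way along, 57 mm above the bench; fixed to the photometer, with the photometer's axes; the hinge axis is its y. Closed, the hood reaches 160 mm from here to the front.
- cover_tab (a point): Point to pinch in the tab of the cover: tab 34 mm wide (along the hinge axis), 34 mm out from the hood's front wall, 9 mm thick; the point is on its middle, 18 mm out. Closed: 79 mm above the bench, 178 mm in front of the hinge and 22 mm above it; keypad 31 mm below. Pinched across its width from above, it turns between the fingers as the cover swings. Moves and turns with the cover.
- selector (a joint): Angle of the selector: 0 with its pointer straight to the front (photometer -x), positive counter-clockwise from above, stops at +-2.16 rad. A spring ball clicks it into seven positions: -3 to +3 times 0.698 rad (40 degrees). Leaving a click takes about 0.13 N m (5 N at 26 mm); past half-way it snaps on to the next and rests there.
- selector_bar (a point): Centre of the selector's black grip bar, on its vertical turning axis, 90 mm in front of the hinge, 21 mm left of the middle; under the closed cover. Bar 12 mm wide, along its own x from -33 mm (pointer end, white line, last 8 mm only 8.5 mm wide) to +24 mm; top 79 mm, foot 62 mm above the bench, on a disc of 68 mm diameter. The point is half-way up, at 70 mm. Turns with the selector.
- selector_pointer (a point): Point 46 mm out from the selector's axis in the direction of its pointer, 70 mm above the bench; it turns with the selector and stands above a mark when the pointer is clicked in there.
- mark_green: The green mark: flat round window, 12 mm across, 2 mm high, on the deck 46 mm from the selector's axis, at one of the four outer click positions (-3, -2, +2, +3); red, yellow, green and blue change places from start to start, white, grey and black mark the middle three. Origin at its centre, 55 mm above the bench. Under the closed cover.
- dish_center (a point): Centre of the closed Petri dish (clear plastic, cream inside), 60 mm across, 16 mm high, about 20 g, half-way up; it stands on the closed cover at first. Its z axis points up. The bench from x = 0.40 to 0.48 m and y = -0.36 to 0.42 m (robot frame) bears only the things listed here.
- beaker_center (a point): Centre of a glass beaker with blue contents, 75 mm across, 88 mm high, half-way up; stands close by the photometer's right side.
- bottle_center (a point): Centre of a small glass bottle with red cap, 55 mm across, 103 mm high, half-way up; stands close by the photometer's left side.
- carton_center (a point): Centre of a white and teal carton of film, 56 mm (its x) by 118 mm (its y), 56 mm high, lying on the bench in front, left or right.
- wash_bottle_center (a point): Point on the axis of a white wash bottle with red cap, 69 mm across, 83 mm above the bench; 166 mm high to the top of the cap, 206 mm with its thin spout, which overhangs up to 80 mm to its own -y side. Stands in front, left or right.
Mind the look-alikes: they are no part of the job. What is shaped like the part that bears dish_center but purple or yellow is not meant.

How it is judged:
By the outcome, as a careful person would: the job done as asked, in the order asked, and still so for the second after the job is handed in, with the robot touching nothing.
It also fails if it takes over 72 s, if anything falls off the work surface, if the arm or the gripper's body presses on something with over 40 N, if the wrist force passes 120 N, or if a joint passes its speed limit or range.

## Working session

There is one attempt and no reset: what is moved stays moved. The work goes in short steps, each a Python script; the robot and the scene stay as the last script left them, time stands still between calls to the robot, and variables do not carry over. Pictures are saved under pics/ and viewed, and the job is handed in when it is done.

```bash
mkdir -p pics
cat > h.py <<'E'
import numpy as np, cv2
from station import ctrl, claw, readout, optics
def cam(n):
    c=optics.get_calibration(n); p,d=optics.read_camera(n); return p,d,c
def w(c,at): return np.array(c['R']).T@(np.array(at)-np.array(c['t']))
def pix(c,X):
    f=200/np.tan(np.radians(c['fov_y'])/2); X=np.array(c['R'])@np.array(X)+np.array(c['t']); return (f*X[0]/X[2]+c['cx'],f*X[1]/X[2]+c['cy'])
def unp(c,u,v,z):
    f=200/np.tan(np.radians(c['fov_y'])/2); return w(c,[(u-c['cx'])/f*z,(v-c['cy'])/f*z,z])
def save(n,p): cv2.imwrite('pics/'+n+'.png',p[:,:,::-1])
np.set_printoptions(precision=4,suppress=True)
E
python3 - <<'E'
from h import *
s=readout.read_state();print(s['time_s'],s['eef_pos'],s['tcp_rot'])
for n in ['scene','top']:
    p,d,c=cam(n); save(n+'0',p); print(n,c['fov_y'],c['cx'],c['cy'])
    for q in ['photometer_base','cover_hinge','cover_tab','dish_center','beaker_center','bottle_center','carton_center','wash_bottle_center']:
        for r in optics.landmark_of(n,q): X=w(c,r['at']);print(q,round(r['score'],2),X,np.round(pix(c,X)))
E
```

```text
0.0 [ 0.2776 -0.5869  0.191 ] [-0.0004  0.8449 -0.535  -0.0008]
scene 53.22626343934669 310.1570872263324 197.772977991287
cover_hinge 0.72 [ 0.6467 -0.096   0.0551] [302. 181.]
cover_tab 0.43 [0.5301 0.032  0.0537] [306. 218.]
dish_center 0.79 [0.6242 0.102  0.0055] [273. 226.]
dish_center 0.74 [0.7241 0.0666 0.0058] [258. 207.]
dish_center 0.56 [ 0.559  -0.1426  0.0962] [328. 175.]
beaker_center 0.83 [ 0.583  -0.2509  0.0422] [339. 166.]
bottle_center 0.61 [0.5309 0.0354 0.0516] [305. 218.]
carton_center 0.69 [0.4131 0.324  0.0303] [279. 304.]
wash_bottle_center 0.56 [ 0.3948 -0.3764  0.0849] [400. 159.]
top 51.72955630880344 311.33480023425983 201.8351991697282
photometer_base 0.59 [ 0.4723 -0.1212  0.0782] [353. 229.]
cover_hinge 0.69 [ 0.645  -0.0954  0.0575] [342. 169.]
cover_tab 0.83 [ 0.4729 -0.1245  0.0791] [355. 229.]
dish_center 0.86 [ 0.5574 -0.1481  0.0999] [363. 197.]
dish_center 0.77 [0.6254 0.0956 0.0079] [277. 179.]
dish_center 0.66 [0.728  0.0647 0.005 ] [287. 145.]
beaker_center 0.96 [ 0.5846 -0.2544  0.0461] [398. 189.]
bottle_center 0.67 [0.5302 0.033  0.047 ] [298. 210.]
carton_center 0.69 [0.4157 0.32   0.0293] [199. 251.]
wash_bottle_center 0.71 [ 0.3931 -0.3808  0.08  ] [449. 256.]
```

View pics/scene0.png

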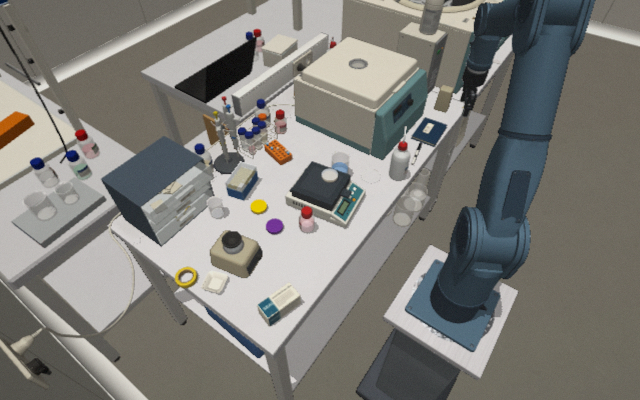

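```bash
python3 -c "
import cv2
p=cv2.imread('pics/top0.png');cv2.imwrite('pics/top0c.png',cv2.resize(p[90:290,170:480],None,fx=2.5,fy=2.5,interpolation=3))"
```

```text
(no output)
```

View pics/top0c.png

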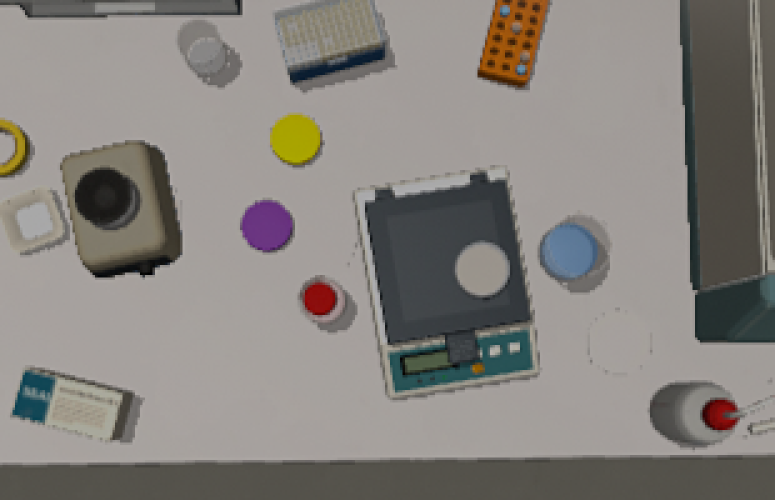

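Top view: the cream dish stands on the cover at about (363,197). The purple disc (277,180) and yellow disc (288,145) lie on the bench and are look-alikes. The tab is at (355,229), the bottle at (298,210), the beaker at (398,189), the carton at (199,251) and the wash bottle at (449,256). The dish I want is the cream one on the cover. I'll confirm it with a wrist close-up.

```bash
cat >> h.py <<'E'
def qd(a): return [0,np.cos(a/2),np.sin(a/2),0]
def st(): 
    s=readout.read_state(); print('t',round(s['time_s'],2),'p',np.array(s['eef_pos']),'F',np.array(s['ft_force']),'g',round(s['grip_width'],3),'q7',round(s['q'][6],2)); return s
E
python3 - <<'E'
from h import *
for a in np.arange(-3.1,3.2,0.4):
    r=ctrl.solve_ik([0.53,-0.14,0.33],qd(a)); print(round(a,2),None if r is None else np.array(r))
a=np.pi/2+0.165
if ctrl.solve_ik([0.53,-0.14,0.33],qd(a)) is None: a-=np.pi
ctrl.move_to([0.53,-0.14,0.33],qd(a)); st(); print(a)
p,d,c=cam('wrist'); save('w1',p)
for q in ['photometer_base','cover_hinge','cover_tab','dish_center']:
    for r in optics.landmark_of('wrist',q): X=w(c,r['at']);print(q,round(r['score'],2),X,np.round(pix(c,X)))
E
```

```text
-3.1 [-0.6416  0.3841  1.1013  1.6744 -0.3539  1.3031 -2.5741]
-2.7 [ 0.1602  0.241   0.0196  1.6338 -0.0049  1.2668 -2.5193]
-2.3 [ 0.2178  0.2433 -0.0511  1.6304  0.0129  1.2683 -2.1357]
-1.9 [ 0.2658  0.2459 -0.1102  1.6276  0.028   1.2697 -1.7494]
-1.5 [ 0.3286  0.2504 -0.1877  1.6238  0.0484  1.2719 -1.3676]
-1.1 [ 0.3597  0.2531 -0.2262  1.622   0.0588  1.2732 -0.9768]
-0.7 [ 0.4208  0.2593 -0.3025  1.6184  0.0799  1.276  -0.5954]
-0.3 [ 0.4819  0.267  -0.3794  1.6149  0.1022  1.2794 -0.2147]
0.1 [ 0.5426  0.2761 -0.4568  1.6114  0.1257  1.2833  0.165 ]
0.5 [ 0.6025  0.2869 -0.5345  1.608   0.1507  1.288   0.5438]
0.9 [ 0.6347  0.2935 -0.5768  1.6062  0.1649  1.2909  0.9317]
1.3 [ 0.6969  0.3083 -0.6602  1.6029  0.1945  1.2973  1.3068]
1.7 [ 0.7515  0.3237 -0.7356  1.6     0.2231  1.3042  1.6827]
2.1 [ 0.9677  0.425  -1.0706  1.5895  0.3795  1.3543  1.9519]
2.5 [ 0.9677  0.425  -1.0706  1.5895  0.3795  1.3543  2.3519]
2.9 [ 1.0347  0.4843 -1.2014  1.5866  0.4574  1.3877  2.6869]
t 2.83 p [ 0.5297 -0.1412  0.3296] F [-1.1373 -0.223  -0.4779] g 0.998 q7 1.72
1.7357963267948966
cover_hinge 0.71 [ 0.6505 -0.0943  0.056 ] [335. 235.]
dish_center 0.92 [ 0.5554 -0.1459  0.0995] [310. 176.]
dish_center 0.9 [0.6211 0.1006 0.0079] [451. 224.]
dish_center 0.65 [0.724  0.0623 0.0065] [413. 275.]
```

View pics/w1.png

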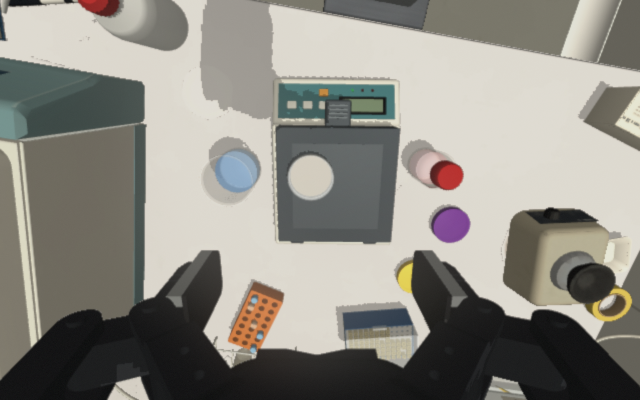

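The wrist view shows the cream dish on the dark cover at (310,176), with purple at (451,224) and yellow at (410,277) off the instrument, which confirms the target. Next I'll refine the geometry from depth.

```bash
cat >> h.py <<'E'
def cloud(d,c):
    f=200/np.tan(np.radians(c['fov_y'])/2); v,u=np.mgrid[0:400,0:640]; m=d>0
    P=np.stack([(u-c['cx'])/f*d,(v-c['cy'])/f*d,d],-1)
    return (P-np.array(c['t']))@np.array(c['R']), m
E
python3 - <<'E'
from h import *
for n in ['wrist','top']:
    p,d,c=cam(n); W,m=cloud(d,c)
    box=m&(W[...,0]>.44)&(W[...,0]<.68)&(W[...,1]>-.22)&(W[...,1]<-.0)
    for lo,hi,nm in [(.1,.125,'dish'),(.080,.099,'cover'),(.086,.099,'covertop')]:
        k=box&(W[...,2]>lo)&(W[...,2]<hi)
        if nm=='cover': pass
        Q=W[k]; print(n,nm,k.sum(),'zmed',np.median(Q[:,2]),'x',Q[:,0].min(),Q[:,0].max(),'y',Q[:,1].min(),Q[:,1].max())
        r=cv2.minAreaRect((Q[:,:2]*1000).astype(np.float32)); print(r, cv2.minEnclosingCircle((Q[:,:2]*1000).astype(np.float32)))
    for r in optics.landmark_of(n,'cover_tab')+optics.landmark_of(n,'cover_hinge'): print(w(c,r['at']),r['score'])
    for r in optics.silhouettes(n,'cover_tab')[:1]:
        Q=W[r['mask']&m&(W[...,2]>.08)]; print('mask',cv2.minAreaRect((Q[:,:2]*1000).astype(np.float32)))
E
```

```text
wrist dish 1707 zmed 0.10579468007699552 x 0.5263189154214777 0.5862008534114618 y -0.175406077600442 -0.11550180223153932
((556.1737060546875, -145.281494140625), (59.321224212646484, 59.27976608276367), 8.262256622314453) ((556.5203857421875, -145.39109802246094), 30.292516708374023)
wrist cover 12587 zmed 0.09009916273389394 x 0.453472646812709 0.6580582764703572 y -0.21988440893125902 -0.01883447879856732
((554.02685546875, -127.86528778076172), (193.9955291748047, 193.51321411132812), 9.033896446228027) ((566.2335815429688, -109.93603515625), 112.80699920654297)
wrist covertop 11849 zmed 0.09016557577451824 x 0.4777783570714641 0.6580582764703572 y -0.21988440893125902 -0.01883447879856732
((570.5374145507812, -125.19578552246094), (160.26885986328125, 193.53416442871094), 8.718347549438477) ((567.5850219726562, -110.22201538085938), 112.23298645019531)
[ 0.4707 -0.1259  0.0767] 0.8
[ 0.6493 -0.0992  0.0578] 0.67
mask ((551.3497314453125, -111.31797790527344), (194.0163116455078, 160.213134765625), 8.793174743652344)
top dish 63 zmed 0.10570722830531841 x 0.5278685443513716 0.58
[... 302 characters left out ...]
-0.1891442385071816 -0.019643647382412685
((552.9471435546875, -111.6754379272461), (193.96278381347656, 160.20521545410156), 8.574895858764648) ((566.5960693359375, -108.99702453613281), 111.49961853027344)
top covertop 2482 zmed 0.09084024787506279 x 0.4578289228630344 0.6596817462780302 y -0.18901625923482374 -0.019651569648254454
((553.9053344726562, -111.55554962158203), (192.22311401367188, 159.88587951660156), 8.479148864746094) ((567.9011840820312, -108.76931762695312), 110.5390853881836)
[ 0.4725 -0.123   0.0781] 0.83
[ 0.6486 -0.0962  0.0576] 0.85
[0.5303 0.0311 0.0458] 0.36
mask ((552.6392822265625, -110.43074035644531), (193.64328002929688, 157.18295288085938), 8.521370887756348)
```

Run:
```python
from h import *
a=np.pi/2+.1527; D=[.5565,-.1455]
ctrl.move_to([*D,.14],qd(a)); s=st(); f0=np.array(s['ft_force'])
ctrl.move_straight([*D,.100],.1); st()
claw_ok=True
for z in (.096,.092):
    ctrl.move_straight([*D,z],.05); s=st()
    if s['ft_force'][2]-f0[2]>4: print('contact'); break
claw.gripper_to(0.0); s=st()
p,d,c=cam('wrist'); save('w2',p)
```

```text
t 4.27 p [ 0.5577 -0.1455  0.1414] F [ 1.3611 -0.3334  0.5178] g 0.996 q7 1.57
t 4.82 p [ 0.5569 -0.1455  0.1004] F [-0.547   0.3764 -0.5059] g 0.999 q7 1.53
t 5.07 p [ 0.5566 -0.1455  0.0962] F [-0.0078  0.0271 -0.0463] g 1.001 q7 1.53
t 5.32 p [ 0.5563 -0.1455  0.0918] F [0.4084 0.6718 0.2192] g 0.996 q7 1.53
t 6.08 p [ 0.5565 -0.1455  0.092 ] F [ 0.2661  0.1423 -0.2906] g 0.005 q7 1.53
```

View pics/w2.png

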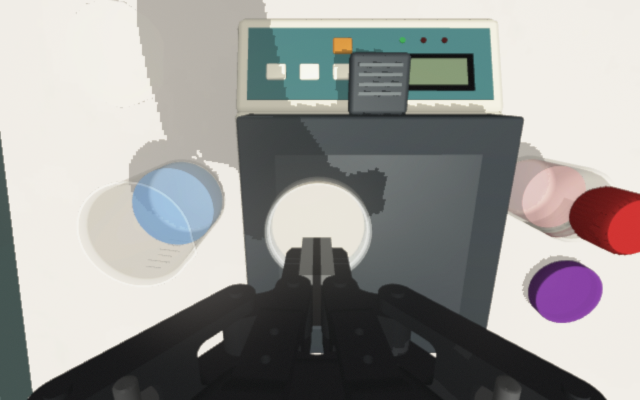

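The fingers closed fully, so the dish isn't held. I'll measure where it is now.

Run:
```python
from h import *
p,d,c=cam('wrist'); W,m=cloud(d,c)
box=m&(W[...,0]>.44)&(W[...,0]<.68)&(W[...,1]>-.21)&(W[...,1]<-.0)
for lo,hi in [(.1,.112)]:
    k=box&(W[...,2]>lo)&(W[...,2]<hi); Q=W[k]; print(k.sum(),np.median(Q[:,2]),Q.min(0),Q.max(0)); print(cv2.minEnclosingCircle((Q[:,:2]*1000).astype(np.float32)))
print('dishpix',pix(c,[.5565,-.1455,.107]),'tcp',pix(c,readout.read_state()['eef_pos']))
print(W[220,318],W[245,318],W[260,305], W[260,318],W[275,318])
print(optics.landmark_of('wrist','dish_center')[:1] and w(c,optics.landmark_of('wrist','dish_center')[0]['at']))
save('w2c',cv2.resize(p[160:320,220:420],None,fx=4,fy=3.6))
```

```text
6397 0.10584284757962589 [ 0.5264 -0.1754  0.1   ] [ 0.5811 -0.1151  0.1081]
((556.7293701171875, -145.31942749023438), 30.482728958129883)
dishpix (np.float64(317.7053216449705), np.float64(233.68086904923706)) tcp (np.float64(317.6286575338623), np.float64(223.60771971072748))
[ 0.5489 -0.1465  0.1059] [ 0.5464 -0.1471  0.143 ] [ 0.5468 -0.1523  0.1574] [ 0.546  -0.1472  0.1574] [ 0.5466 -0.1471  0.1678]
[ 0.5593 -0.1429  0.1013]
```

View pics/w2c.png

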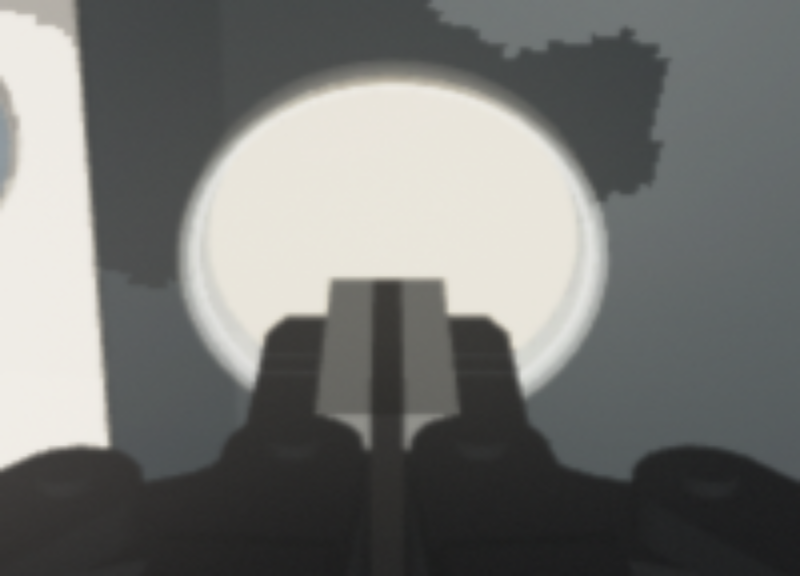

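Run:
```python
from h import *
c=optics.get_calibration('wrist'); print('campos',w(c,[0,0,0]), 'axis', np.array(c['R'])[2])
p,d,c=cam('scene'); W,m=cloud(d,c)
print('tcp',pix(c,readout.read_state()['eef_pos'])); print('campos',w(c,[0,0,0]))
x,y=map(int,pix(c,readout.read_state()['eef_pos']))
save('s2',cv2.resize(p[y-60:y+40,x-60:x+60],None,fx=6,fy=6))
p,d,c=cam('wrist'); W,m=cloud(d,c)
for v in range(225,300,6): print(v,[W[v,u].round(4).tolist() for u in (306,318,330)])
```

```text
campos [ 0.4852 -0.1572  0.2732] axis [ 0.2832  0.043  -0.9581]
tcp (np.float64(329.49072194894194), np.float64(176.096643282005))
campos [0.0088 0.6901 1.1352]
225 [[0.5529, -0.1526, 0.1056], [0.5516, -0.1461, 0.1065], [0.5509, -0.1394, 0.1055]]
231 [[0.5562, -0.1521, 0.1062], [0.5553, -0.1455, 0.1061], [0.5543, -0.1389, 0.106]]
237 [[0.547, -0.1526, 0.135], [0.5468, -0.147, 0.1335], [0.5454, -0.1415, 0.1347]]
243 [[0.5469, -0.1524, 0.1416], [0.5469, -0.147, 0.1397], [0.5454, -0.1418, 0.1413]]
249 [[0.5475, -0.1521, 0.1463], [0.5461, -0.1471, 0.1475], [0.5452, -0.1421, 0.1478]]
255 [[0.5469, -0.152, 0.1529], [0.5463, -0.1471, 0.1526], [0.5454, -0.1423, 0.1529]]
261 [[0.5468, -0.1519, 0.158], [0.5463, -0.1471, 0.1577], [0.5458, -0.1424, 0.1573]]
267 [[0.5475, -0.1517, 0.1616], [0.5467, -0.1471, 0.1617], [0.546, -0.1425, 0.1618]]
273 [[0.5468, -0.1516, 0.1671], [0.5463, -0.1472, 0.1669], [0.5455, -0.1428, 0.1672]]
279 [[0.5459, -0.1515, 0.1728], [0.5482, -0.1469, 0.1678], [0.5443, -0.1433, 0.1734]]
285 [[0.5462, -0.1514, 0.1761], [0.5514, -0.1464, 0.1667], [0.5445, -0.1434, 0.1767]]
291 [[0.546, -0.1513, 0.18], [0.5529, -0.1462, 0.1683], [0.5444, -0.1436, 0.1806]]
297 [[0.5456, -0.1512, 0.1839], [0.5556, -0.1457, 0.168], [0.5447, -0.1436, 0.1835]]
```

View pics/s2.png

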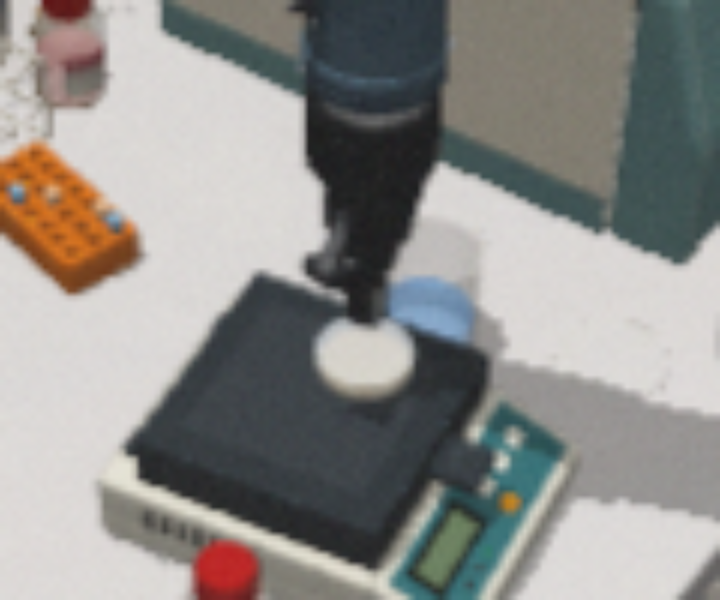

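The picture and depth agree that the dish hasn't moved. The real fingertips end near z≈0.134, while the reported TCP is 0.092, so the physical tip sits about 42 mm short of the reported point. I'll open, go lower with force checks, and look.

Run:
```python
from h import *
D=[.5565,-.1455]
c=optics.get_calibration('scene'); e=np.array(readout.read_state()['eef_pos']); print(pix(c,e+[0,0,.042]))
claw.gripper_to(1.0); s=st()
ctrl.move_straight([*D,.066],.08); st()
p,d,c=cam('wrist'); save('w3',p); W,m=cloud(d,c)
k=m&(abs(W[...,0]-.5465)<.006)&(W[...,2]>.11)&(abs(W[...,1]+.1455)<.07)
for sgn in (-1,1):
    kk=k&(sgn*(W[...,1]+.1455)>.0); Q=W[kk]; print(kk.sum(),np.percentile(Q[:,2],[0,1,5]) , Q[Q[:,2].argmin()], Q[:,1].min(),Q[:,1].max())
```

```text
(np.float64(329.75384880578656), np.float64(167.84785461481732))
t 7.17 p [ 0.5565 -0.1455  0.092 ] F [-1.1613 -0.0144 -0.7737] g 0.996 q7 1.53
t 7.64 p [ 0.556  -0.1453  0.0653] F [0.635  0.2666 0.4617] g 0.996 q7 1.51
10219 [0.1218 0.1572 0.1649] [ 0.5523 -0.1896  0.1218] -0.2006344514150139 -0.14550638718841788
7805 [0.1162 0.1213 0.1317] [ 0.5454 -0.1041  0.1162] -0.1454968380864666 -0.07550151686370589
```

View pics/w3.png

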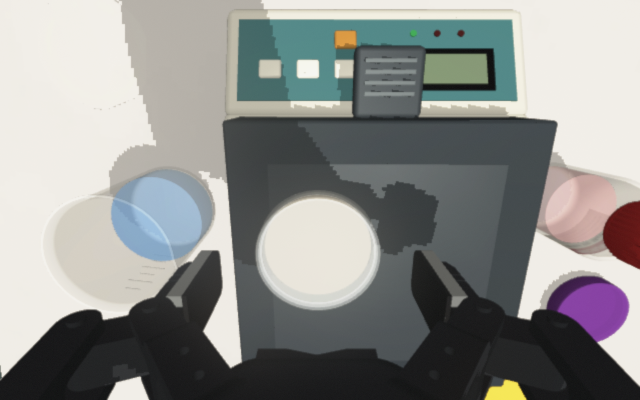

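Run:
```python
from h import *
D=[.5565,-.1455]
f0=st()['ft_force'][2]
for z in (.052,.046):
    ctrl.move_straight([*D,z],.06); s=st()
    if abs(s['ft_force'][2]-f0)>5: print('contact'); break
claw.gripper_to(0.0); st()
p,d,c=cam('wrist'); save('w4',p)
```

```text
t 7.69 p [ 0.5565 -0.1453  0.0658] F [-0.6855 -0.5017 -0.5646] g 1.0 q7 1.51
t 8.07 p [ 0.5561 -0.1454  0.0515] F [-0.0256 -1.1508  0.3192] g 1.0 q7 1.49
t 8.32 p [ 0.5562 -0.1455  0.0457] F [ 0.6745 -0.8446 -0.3363] g 1.003 q7 1.49
t 8.7 p [ 0.5572 -0.1455  0.0472] F [-1.776   0.6697  8.0234] g 0.677 q7 1.49
```

View pics/w4.png

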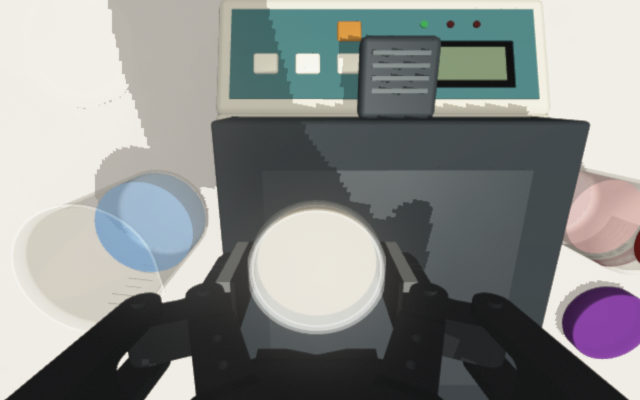

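Gripped: opening 0.677 ≈ 58 mm, with the dish centred between the pads at (316,265). I'll lift it and carry it to the free bench at (0.44, 0.13).

Run:
```python
from h import *
a=np.pi/2+.1527; D=[.5565,-.1455]
print([ctrl.solve_ik([.44,.13,z],qd(a)) is not None for z in (.1,0,-.045)], [ctrl.solve_ik([.45,.13,z],qd(1.0)) is not None for z in (.1,0,-.045)])
ctrl.move_straight([*D,.13],.12); st()
ctrl.move_to([.44,.13,.10],qd(a)); st()
ctrl.move_straight([.44,.13,0.0],.12); st()
p,d,c=cam('wrist'); save('w5',p); W,m=cloud(d,c)
k=m&(np.abs(W[...,0]-.44)<.033)&(np.abs(W[...,1]-.13)<.033)&(W[...,2]<.08); print(k.sum(), np.median(W[k][:,2]))
```

```text
[True, True, True] [True, True, True]
t 9.6 p [ 0.5558 -0.1455  0.1293] F [0.1511 0.7074 0.2508] g 0.681 q7 1.56
t 10.75 p [0.4409 0.1289 0.0999] F [-1.1478 -0.9853  0.3518] g 0.682 q7 0.94
t 11.73 p [0.4405 0.1302 0.0005] F [-0.1062 -0.1254 -0.0243] g 0.679 q7 0.77
21331 0.05911397767779815
```

View pics/w5.png

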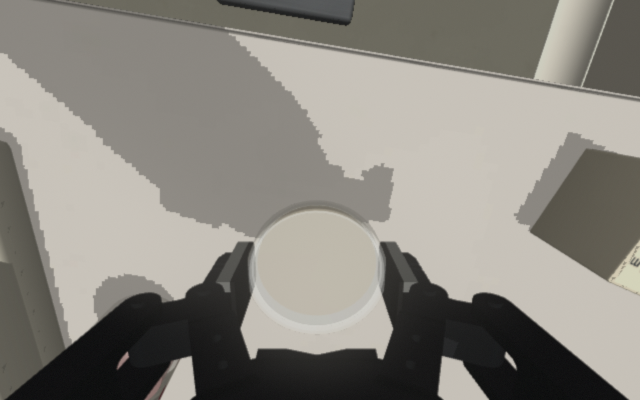

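Run:
```python
from h import *
ctrl.move_straight([.44,.13,-.034],.08); f0=st()['ft_force'][2]
for z in (-.038,-.041,-.043,-.045):
    ctrl.move_straight([.44,.13,z],.03); s=st()
    if s['ft_force'][2]-f0>4: break
claw.gripper_to(1.0); st()
e=readout.read_state()['eef_pos']
ctrl.move_straight([e[0],e[1],.10],.15); st()
p,d,c=cam('wrist'); save('w6',p); W,m=cloud(d,c)
k=m&(np.abs(W[...,0]-.44)<.05)&(np.abs(W[...,1]-.13)<.05)&(W[...,2]<.04)&(W[...,2]>.009); Q=W[k]; print(k.sum(), np.median(Q[:,2]),cv2.minEnclosingCircle((Q[:,:2]*1000).astype(np.float32)))
```

```text
t 12.36 p [ 0.4397  0.1301 -0.0343] F [-0.5535  0.3031  0.4698] g 0.678 q7 0.71
t 12.64 p [ 0.4401  0.13   -0.0379] F [0.3901 0.454  0.0529] g 0.678 q7 0.71
t 12.89 p [ 0.4399  0.1299 -0.0411] F [-0.6022 -0.9453 -0.3339] g 0.681 q7 0.7
t 13.14 p [ 0.4399  0.13   -0.0431] F [ 0.7407 -0.4262 -0.3007] g 0.678 q7 0.7
t 13.39 p [ 0.4402  0.13   -0.0439] F [-4.5747 -1.6865 20.1435] g 0.677 q7 0.69
t 13.78 p [ 0.4399  0.13   -0.0452] F [-0.1846 -0.097  -0.2593] g 1.001 q7 0.69
t 14.9 p [0.4393 0.1297 0.0993] F [-0.6129 -0.31   -0.7582] g 0.997 q7 0.94
3854 0.014871276630938731 ((440.35357666015625, 129.32101440429688), 30.38288688659668)
```

View pics/w6.png

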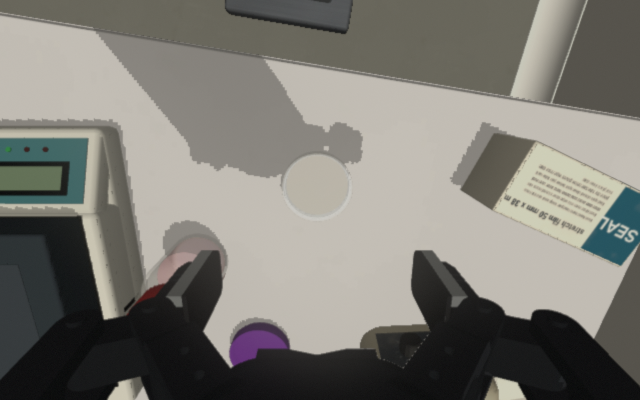

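The dish lies flat on the bench at (316,185), world (0.440, 0.129), top at 15 mm. Next is the tab.

```bash
cat >> h.py <<'E'
YAW=.1527; H=np.array([.648,-.0964,.057]); ex=np.array([np.cos(YAW),np.sin(YAW),0]); A=np.pi/2+YAW
R0=np.hypot(.180,.022); PH=np.arctan2(.022,.180)
def tab(th): return H+ex*(-R0*np.cos(th+PH))+np.array([0,0,R0*np.sin(th+PH)])
E
python3 - <<'E'
from h import *
off=np.array([0,0,-.062])
for th in np.arange(0,2.01,.2): 
    e=tab(th)+off; print(round(th,1),e,ctrl.solve_ik(e,qd(A)) is not None)
T=tab(0)+off
ctrl.move_to([T[0],T[1],.09],qd(A)); st()
ctrl.move_straight([T[0],T[1],.045],.1); st()
p,d,c=cam('wrist'); save('w7',p); W,m=cloud(d,c)
k=m&(W[...,2]>.078)&(W[...,2]<.088)&(abs(W[...,1]-T[1])<.03)&(W[...,0]<.484)&(W[...,0]>.44); Q=W[k]; print(k.sum(),cv2.minAreaRect((Q[:,:2]*1000).astype(np.float32)),np.median(Q[:,2]))
E
```

```text
0.0 [ 0.4701 -0.1238  0.017 ] True
0.2 [ 0.478  -0.1226  0.0523] True
0.4 [ 0.4926 -0.1203  0.0854] True
0.6 [ 0.5134 -0.1171  0.1148] True
0.8 [ 0.5397 -0.1131  0.1395] True
1.0 [ 0.5702 -0.1084  0.1584] True
1.2 [ 0.6038 -0.1032  0.1707] True
1.4 [ 0.6392 -0.0978  0.1761] True
1.6 [ 0.6749 -0.0923  0.1743] True
1.8 [ 0.7096 -0.0869  0.1653] True
2.0 [ 0.7418 -0.082   0.1495] True
t 15.95 p [ 0.4703 -0.1219  0.09  ] F [ 0.1525 -0.0211 -0.4209] g 0.998 q7 1.49
t 16.55 p [ 0.4703 -0.1232  0.0451] F [ 0.2411 -0.3817  0.7104] g 1.0 q7 1.43
3845 ((470.6109619140625, -123.84549713134766), (31.629234313964844, 33.99351501464844), 8.8183012008667) 0.082573224877772
```

View pics/w7.png

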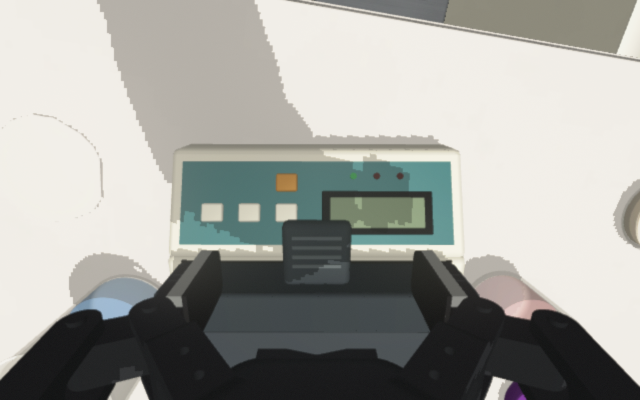

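The tab is at (316,252), centred between the open pads. Descending to pinch.

Run:
```python
from h import *
off=np.array([0,0,-.062])
T=tab(0)+off
ctrl.move_straight(T,.08); st()
claw.gripper_to(0.0); st()
for th in (.1,.2):
    ctrl.move_straight(tab(th)+off,.08); st()
p,d,c=cam('wrist'); save('w8',p)
```

```text
t 17.1 p [ 0.4697 -0.1235  0.0165] F [ 0.9081 -0.5032  0.6514] g 1.002 q7 1.39
t 17.63 p [ 0.4702 -0.1232  0.0175] F [-3.0889  1.781   5.7211] g 0.39 q7 1.39
t 18.01 p [ 0.4731 -0.1228  0.0349] F [ 1.4039  2.5738 -3.7524] g 0.384 q7 1.41
t 18.38 p [ 0.4776 -0.1221  0.0522] F [ 0.4157  4.4568 -4.3577] g 0.381 q7 1.43
```

View pics/w8.png

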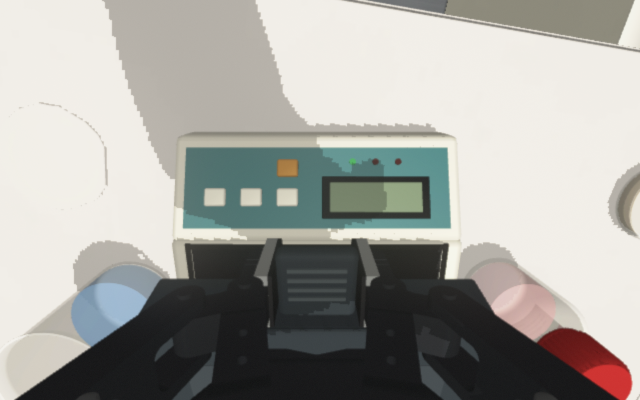

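The tab is held between the pads at (316,290) and the cover's front edge is lifting, with the dark gap showing at row 260. I'll continue along the arc.

Run:
```python
from h import *
off=np.array([0,0,-.062])
for th in np.arange(.35,1.71,.15):
    ctrl.move_straight(tab(th)+off,.1); s=st()
    if np.linalg.norm(s['ft_force'])>30 or s['grip_width']<.33: print('STOP',th); break
p,d,c=cam('wrist'); save('w9',p)
p,d,c=cam('scene'); save('s9',cv2.resize(p[80:240,210:450],None,fx=3.3,fy=3.3))
```

```text
t 18.86 p [ 0.488  -0.1206  0.0776] F [-0.916   4.9159 -2.9192] g 0.386 q7 1.46
t 19.28 p [ 0.5022 -0.1184  0.1011] F [-0.2528  5.4184 -2.7118] g 0.383 q7 1.48
t 19.71 p [ 0.5179 -0.1159  0.1214] F [-4.3548  4.9792 -1.4238] g 0.386 q7 1.5
t 20.13 p [ 0.5363 -0.1131  0.1397] F [-11.112    4.3979   8.333 ] g 0.387 q7 1.5
t 20.56 p [ 0.5588 -0.1098  0.1555] F [-15.6735   3.5698  16.5669] g 0.39 q7 1.5
t 20.98 p [ 0.5856 -0.1057  0.1682] F [-13.1323   4.0499  19.5562] g 0.39 q7 1.5
t 21.41 p [ 0.6143 -0.1012  0.1762] F [-5.4711  4.3139 14.0758] g 0.383 q7 1.49
t 21.83 p [ 0.6412 -0.0971  0.179 ] F [-2.2422  3.3695  9.1314] g 0.388 q7 1.49
t 22.26 p [ 0.6675 -0.093   0.1777] F [-2.1453  3.6722  6.686 ] g 0.386 q7 1.48
t 22.68 p [ 0.6938 -0.089   0.1728] F [-1.2832  3.6874  5.2105] g 0.383 q7 1.48
```

View pics/w9.png

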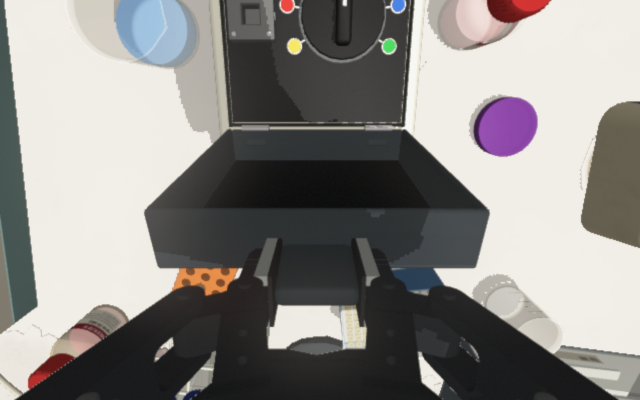

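View pics/s9.png

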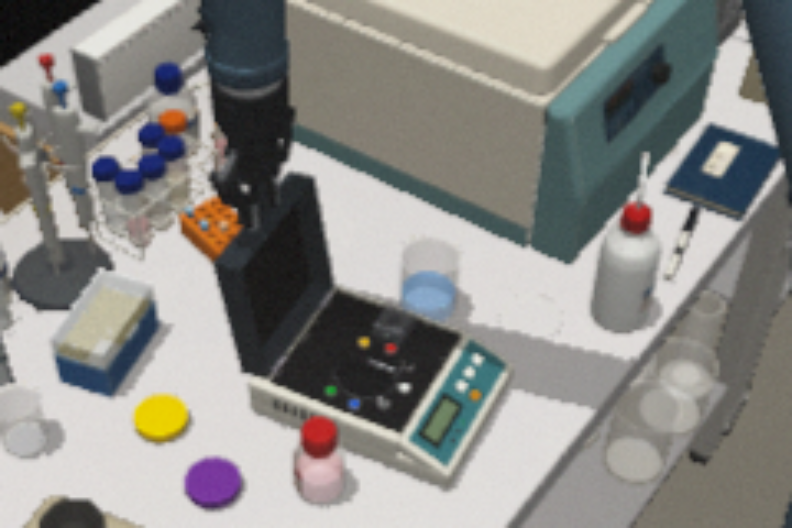

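The cover is past its balance point. The wrist view shows marks at red (288,5), yellow (294,46), blue (398,5) and green (389,46). Green is at the left rear, which is click −3 (clockwise). I'll ease the cover further back and release.

Run:
```python
from h import *
off=np.array([0,0,-.060])
for th in (1.82,1.92):
    ctrl.move_straight(tab(th)+off,.08); s=st()
claw.gripper_to(1.0); st()
e=np.array(readout.read_state()['eef_pos'])
ctrl.move_straight(e+[0,0,.10],.15); st()
ctrl.move_to([.53,-.12,.26],qd(A)); st()
p,d,c=cam('wrist'); save('w10',p)
for q in ['selector_bar','selector_pointer','mark_green','cover_tab']:
    for r in optics.landmark_of('wrist',q): X=w(c,r['at']);print(q,round(r['score'],2),X,np.round(pix(c,X)))
p,d,c=cam('scene'); save('s10',cv2.resize(p[80:240,210:450],None,fx=3.3,fy=3.3))
```

```text
t 23.2 p [ 0.7131 -0.086   0.1668] F [-3.1353  2.8341  3.5823] g 0.386 q7 1.48
t 23.57 p [ 0.73   -0.0834  0.1594] F [1.2827 4.8997 2.1996] g 0.384 q7 1.48
t 24.14 p [ 0.7293 -0.0842  0.1585] F [ 0.3911 -0.3758 -0.0269] g 0.999 q7 1.48
t 24.96 p [ 0.7287 -0.0843  0.2573] F [-0.1586  0.465  -1.1174] g 1.0 q7 1.52
t 25.78 p [ 0.531 -0.12   0.26 ] F [0.1785 0.4937 1.0253] g 1.001 q7 1.62
selector_bar 0.78 [ 0.5582 -0.0909  0.0671] [338. 188.]
selector_pointer 0.79 [ 0.5087 -0.0982  0.0718] [339. 147.]
mark_green 0.44 [ 0.569  -0.0464  0.0565] [371. 199.]
```

View pics/w10.png

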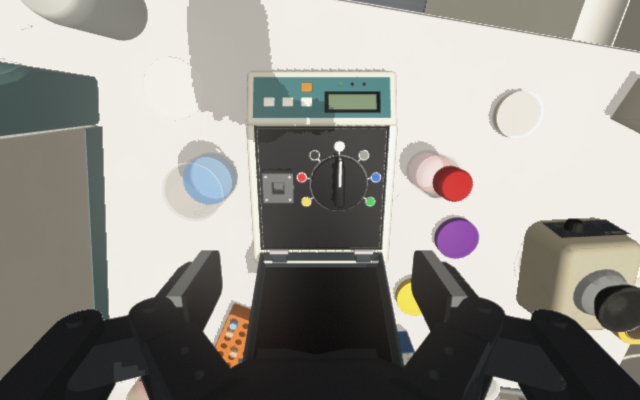

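View pics/s10.png

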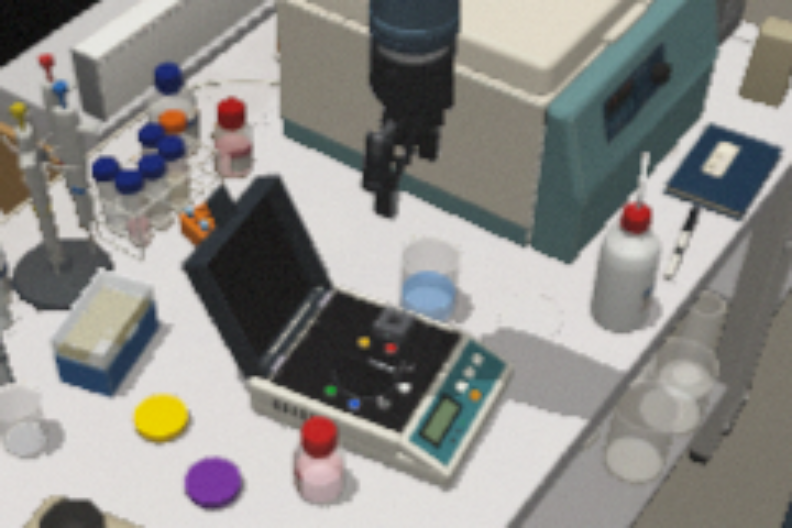

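The cover rests open against its stop. The selector at (339,185) points to the white front mark, so it's at 0. I'll refine its axis from depth and grip it.

Run:
```python
from h import *
ey=np.array([-np.sin(YAW),np.cos(YAW),0]); S=H-.090*ex+.021*ey; print('S',S)
ctrl.move_to([S[0],S[1],.12],qd(A)); st()
claw.gripper_to(.5)
p,d,c=cam('wrist'); save('w11',p); W,m=cloud(d,c)
L=(W-S)@np.stack([ex,ey,[0,0,1]]).T; 
k=m&(W[...,2]>.073)&(W[...,2]<.085)&(np.hypot(L[...,0],L[...,1])<.042); Q=L[k]; print(k.sum(),np.median(W[k][:,2]),cv2.minAreaRect((Q[:,:2]*1000).astype(np.float32)),np.percentile(Q[:,0],[0,2,98,100]),np.percentile(Q[:,1],[0,2,98,100]))
for q in ['selector_bar','selector_pointer','mark_green']:
    for r in optics.landmark_of('wrist',q): X=w(c,r['at']);print(q,round(r['score'],2),X,np.round(pix(c,X)),'local',[(X-S)@ex,(X-S)@ey])
```

```text
S [ 0.5559 -0.0893  0.057 ]
t 26.72 p [ 0.5567 -0.0894  0.121 ] F [ 0.7687 -0.0351  1.445 ] g 1.003 q7 1.43
1153 0.07775044347821743 ((-6.408336639404297, 0.02793121337890625), (11.478371620178223, 56.507164001464844), 89.70323944091797) [-0.0347 -0.0329  0.0204  0.0219] [-0.0058 -0.0057  0.0053  0.0058]
selector_bar 0.81 [ 0.5573 -0.0915  0.0667] [315. 199.] local [np.float64(0.001112582217329871), np.float64(-0.0023161489835175713)]
mark_green 0.58 [ 0.5713 -0.05    0.056 ] [363. 218.] local [np.float64(0.021224982082703483), np.float64(0.036571628457404304)]
```

View pics/w11.png

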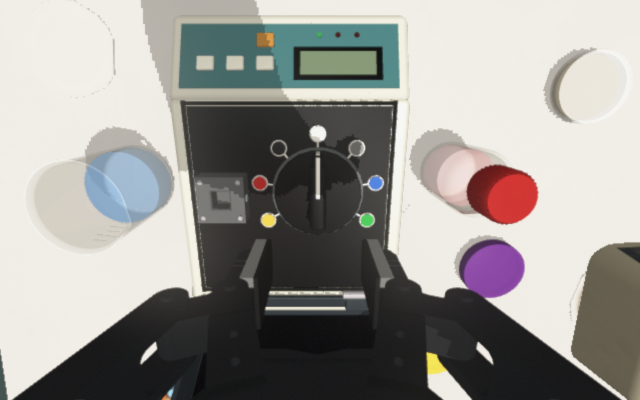

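Green at local (+21, +37) mm from the axis is the −120° (−3) click. The bar is square to the jaws.

Run:
```python
from h import *
ey=np.array([-np.sin(YAW),np.cos(YAW),0]); S=H-.0912*ex+.021*ey
ctrl.move_straight([S[0],S[1],.04],.12); f0=st()['ft_force'][2]
for z in (.030,.023):
    ctrl.move_straight([S[0],S[1],z],.06); s=st()
    if s['ft_force'][2]-f0>5: print('contact');break
claw.gripper_to(0.0); s=st()
p,d,c=cam('wrist'); save('w12',p)
```

```text
t 28.23 p [ 0.5553 -0.0894  0.0405] F [-0.0769 -0.0709  0.3498] g 0.5 q7 1.35
t 28.54 p [ 0.5544 -0.0895  0.0298] F [-0.0184  0.7399 -0.1859] g 0.499 q7 1.34
t 28.81 p [ 0.5543 -0.0895  0.0226] F [-0.1193 -0.3692 -0.8828] g 0.5 q7 1.34
t 29.19 p [ 0.5549 -0.089   0.0235] F [-2.0586  0.5787  4.8081] g 0.12 q7 1.34
```

View pics/w12.png

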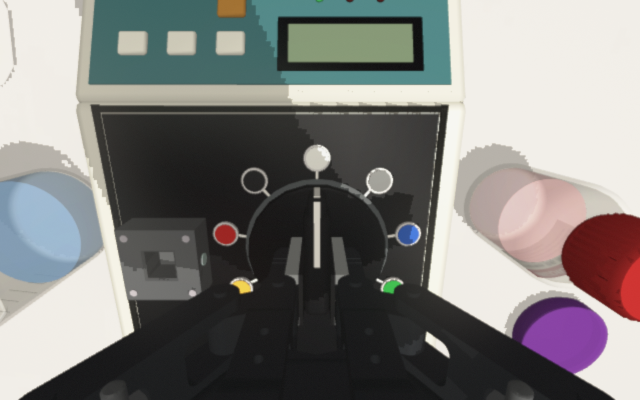

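Bar gripped. Turning clockwise by 120° in steps.

Run:
```python
from h import *
ey=np.array([-np.sin(YAW),np.cos(YAW),0]); S=H-.0912*ex+.021*ey
P=[S[0],S[1],.0235]
for k in range(1,9):
    ctrl.move_to(P,qd(A-2.094*k/8)); s=st(); print(np.array(s['moment']))
    if np.linalg.norm(s['ft_force'])>40: print('STOP',k);break
p,d,c=cam('wrist'); save('w13',p)
```

```text
t 29.57 p [ 0.5549 -0.0891  0.0235] F [-0.1416  0.289   0.149 ] g 0.124 q7 1.12
[ 0.3365 -0.0936  0.0328]
t 29.89 p [ 0.5548 -0.0892  0.0235] F [ 0.5161  2.6098 -0.0088] g 0.123 q7 0.91
[ 0.4141 -0.0935 -0.1179]
t 30.22 p [ 0.5548 -0.0892  0.0235] F [0.6098 1.9706 0.3862] g 0.12 q7 0.69
[ 0.4649 -0.1149  0.1311]
t 30.53 p [ 0.5547 -0.0893  0.0235] F [0.3985 3.1097 0.479 ] g 0.122 q7 0.48
[ 0.4891 -0.1412  0.0015]
t 30.85 p [ 0.5546 -0.0893  0.0235] F [0.6553 3.1519 0.4295] g 0.12 q7 0.27
[ 0.5809 -0.0109 -0.1047]
t 31.17 p [ 0.5546 -0.0893  0.0235] F [-0.0339  2.9323  1.7716] g 0.122 q7 0.06
[0.6345 0.0086 0.095 ]
t 31.48 p [ 0.5545 -0.0893  0.0235] F [-0.0396  3.0034  1.0767] g 0.125 q7 -0.15
[ 0.7096  0.0519 -0.0208]
t 31.8 p [ 0.5545 -0.0893  0.0235] F [-0.5183  3.9199  2.8925] g 0.124 q7 -0.36
[ 0.7797  0.139  -0.1245]
```

View pics/w13.png

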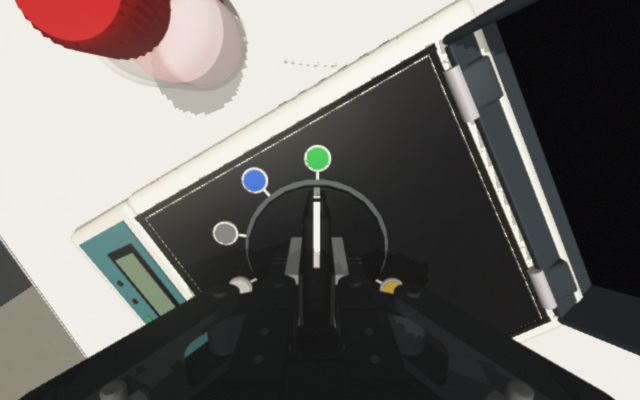

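The pointer is over the green mark (317,158). I'll open, back off and check everything.

Run:
```python
from h import *
e=np.array(readout.read_state()['eef_pos'])
claw.gripper_to(.5); st()
ctrl.move_straight([e[0],e[1],.20],.18); st()
p,d,c=cam('wrist'); save('w14',p); W,m=cloud(d,c)
ey=np.array([-np.sin(YAW),np.cos(YAW),0]); S=H-.0912*ex+.021*ey
L=(W-S)@np.stack([ex,ey,[0,0,1]]).T
k=m&(W[...,2]>.072)&(W[...,2]<.085)&(np.hypot(L[...,0],L[...,1])<.042); Q=L[k][:,:2]; mu=Q.mean(0); ev,V=np.linalg.eigh(np.cov(Q.T)); v=V[:,1]; v*=np.sign(v@mu); print(k.sum(),'sel angle deg',np.degrees(np.arctan2(-v[1],-v[0])),mu)
ctrl.move_to([.40,-.15,.28],qd(A-1.2)); st()
for n in ['scene','top']:
    p,d,c=cam(n); save(n+'14',p)
    if n=='scene': save('s14',cv2.resize(p[80:330,210:450],None,fx=2.4,fy=2.4))
    else: save('t14',cv2.resize(p[90:290,170:480],None,fx=2.5,fy=2.5))
    for q in ['selector_pointer','mark_green','cover_tab','dish_center','beaker_center','bottle_center','carton_center','wash_bottle_center']:
        for r in optics.landmark_of(n,q): X=w(c,r['at']);print(n,q,round(r['score'],2),X,np.round(pix(c,X)))
```

```text
t 32.26 p [ 0.5546 -0.0901  0.0235] F [-0.5002 -0.5766  0.3029] g 0.503 q7 -0.36
t 33.39 p [ 0.5537 -0.0892  0.199 ] F [-0.107   0.057  -0.5427] g 0.498 q7 -0.33
663 sel angle deg -120.09996917495988 [0.0034 0.004 ]
t 34.46 p [ 0.4003 -0.1498  0.2796] F [-0.85   -0.5727  0.6005] g 0.501 q7 0.76
scene selector_pointer 0.73 [ 0.5668 -0.0434  0.0696] [310. 196.]
scene cover_tab 0.61 [ 0.7398 -0.0804  0.2074] [276. 142.]
scene dish_center 0.84 [0.4392 0.133  0.003 ] [310. 259.]
scene dish_center 0.78 [0.7256 0.0661 0.0075] [258. 207.]
scene dish_center 0.59 [0.622  0.0983 0.004 ] [274. 226.]
scene dish_center 0.22 [ 0.7411 -0.0821  0.2098] [276. 141.]
scene beaker_center 0.56 [ 0.5815 -0.2527  0.0406] [340. 166.]
scene bottle_center 0.69 [0.5298 0.032  0.0511] [306. 218.]
scene carton_center 0.93 [0.4133 0.3213 0.0305] [280. 303.]
scene wash_bottle_center 0.92 [ 0.3982 -0.3799  0.0827] [399. 159.]
top selector_pointer 0.83 [ 0.5684 -0.0481  0.0687] [326. 195.]
top cover_tab 0.98 [ 0.7374 -0.0817  0.2088] [340. 122.]
top dish_center 0.76 [0.442  0.128  0.0082] [267. 241.]
top dish_center 0.67 [0.7277 0.0662 0.0058] [287. 145.]
top dish_center 0.59 [0.622  0.0952 0.0105] [277. 180.]
top beaker_center 0.57 [ 0.5842 -0.2564  0.0459] [399. 189.]
top bottle_center 0.7 [0.5292 0.0316 0.0449] [299. 210.]
top carton_center 0.89 [0.415  0.3212 0.0275] [199. 251.]
top wash_bottle_center 0.69 [ 0.3965 -0.3837  0.0787] [449. 255.]
```

View pics/w14.png

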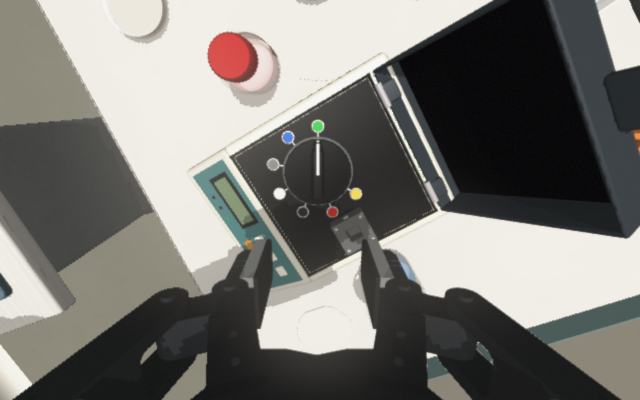

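View pics/s14.png

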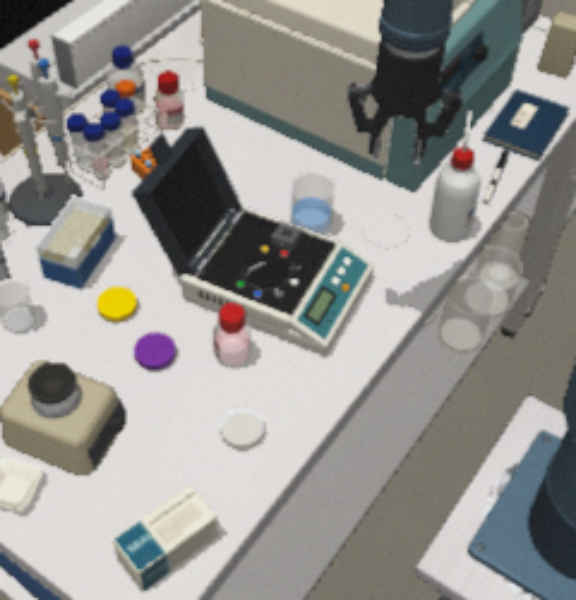

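View pics/t14.png

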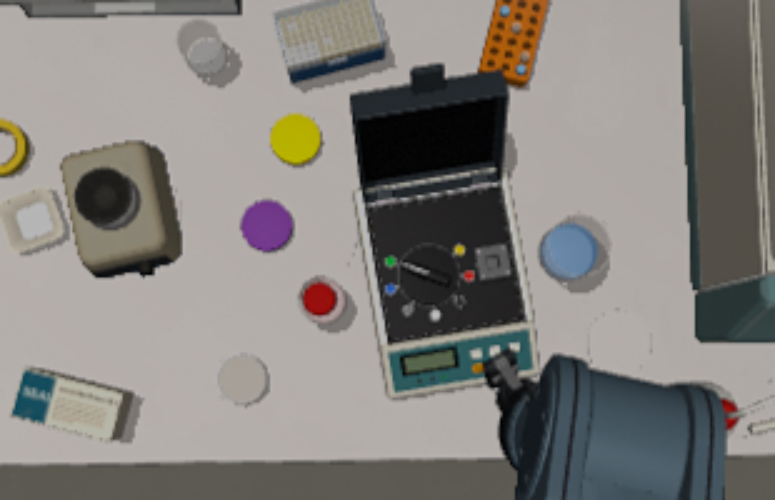

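All checks are good: the selector reads −120.1°, the cover is open, the dish is on the bench, and the neighbours haven't moved within measuring error. Handing in.

```bash
python3 -c "
from h import *
st(); ctrl.job_done()"
```

```text
t 35.36 p [ 0.4  -0.15  0.28] F [-0.0866  0.3176  0.0854] g 0.505 q7 0.76
the job is handed in; nothing more can be done
```

The photometer is ready for your sample, and I handed the job in at 35 s of the 72 s allowed.

- **Dish:** the cream Petri dish is off the cover and lying flat on the free bench at about (0.44, 0.13), with its top 15 mm above the bench.
- **Cover:** I swung it up by its tab past the balance point. It rests open on its own, with the tab about 0.21 m above the bench in the last pictures.
- **Selector:** turned from 0 to the green mark at click −3. It measured −120.1° after release, and the wrist picture shows the pointer at green. The network didn't report the green mark itself in the last scene and top pictures.
- **Things standing round it:** the beaker, bottle, carton and wash bottle were found within about 4 mm of where they started, which is the measuring accuracy.

**Problem on the way:** the first grasp on the dish closed empty without touching it. The real fingertips sit about 42 mm short of the reported TCP, so I corrected all later heights for that. The highest force I read was about 24 N at the wrist while swinging the cover, and about 20 N while setting the dish down.

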